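# Close a two-part casting form and lock it with its cam

### The arm

A 6-joint arm with a two-finger parallel gripper is mounted at the origin on a cart in front of the work surface, level with it; the furniture and walls round the work are solid. World frame = base frame: x ahead of the robot, y to its left, z up, the work surface at z = 0. Lengths are in mm, angles in degrees, forces in N, time in s.
With the tool pointing down it reaches from about 350 to 850 mm from the base axis. Payload 8.1 kg.
Tool frame: the origin (TCP) lies at the very end of the fingers, on their centre line; the grasp point (between the pads) lies 19 mm behind it (pinch_z is the z of the grasp point in the tool frame, in mm); z points along the fingers, y is the direction in which the jaws open and shut (so a half turn about z gives the same grasp; the last joint's range is limited). The gripper opens to 85 mm and grips with 20 to 120 N. Pads are 22 mm wide; open, the fingers measure 114 mm over their backs; the gripper's body (76 mm by 85 mm) begins 54 mm behind the grasp point. The pads swing forward as they close: fully open they stand 13 mm farther back than shut.
Start: joints at [71.711, 7.471, 85.268, -0, 87.261, -4.893], TCP at [138.983, 583.686, 231.292] pointing down, gripper open.
Joint ranges: [-169.43, 169.43], [-51.17, 129.36], [1.28, 143.12], [-76.62, 256.62], [0, 156.53], [-152.29, 152.29]. Speed limits (degrees/s): [136.94, 136.94, 159.86, 180, 180, 180].

### API

Orientations are given as [roll, pitch, yaw] about the fixed x, y, z axes, in that order (R = Rz(yaw) Ry(pitch) Rx(roll)).
In Python, from bench import * gives the robot as it stands.
- The arm moves only by the shell command python3 -m creep 'ROWS' [FORCE]. ROWS is a JSON object of lists of equal length, an entry for each row: "translation": the shift along the tool's x, y, z in mm, a list of three; "rotation": the turn, a rotation vector about the tool's x, y, z in rad, a list of three; "claw": the finger opening in mm, from 0 to 85.4. In form: {"translation": [[dx, dy, dz], ...], "rotation": [[ax, ay, az], ...], "claw": [claw, ...]}. A call has 1 to 10 rows; each row shifts and turns the commanded pose from where the row before left it, along the tool's axes as they then stand; what a row does not reach is not made up. A row lasts 1/10 s, in which the tool goes at most 50 mm and 8.59 degrees, less where a joint would pass 70% of its speed; a pose out of reach is approached as far as the arm can. A call is refused whole if a number of a shift passes 50 or a number of a turn 0.15, either way. A call with a gripper value outside its range is refused whole. The fingers move at their own pace and stop on an object; FORCE is the grip in N (left out, the last holds). Time passes only in rows, so rows that do not move let the fingers close. It gives the time, the measured TCP pose, the force and the opening at its end, in the units of the state.
- sense(): the state, without advancing time (a new reading comes with each control period).
- snapshot(name): name is "scene" or "top"; returns a dict with "frame" (400x640x3 uint8, red, green, blue), "intrinsics" (3x3 intrinsics, pixels), "extrinsics" (4x4, takes a point from camera to world coordinates). Camera axes: x right, y up, looking along -z (the intrinsics and any distortion apply to the point x, -y, -z); pixel columns grow to the right and rows downward; lengths in mm; the calibration is good to about 2 mm. A picture is of the moment at which its call begins. There is no depth.
- hand_in(): hands the job in, once; it reports no verdict.
The state is a dict: "time": time; "joint_pos": joint angles; "qd": joint speeds; "joint_efforts": joint torques, N m; "tool_pos": TCP position; "tcp_rot": TCP orientation; "ft_force": force on the tool from outside, world axes, zero at the start; "wrist_torque": the same for the moment, N m; "finger_gap": finger opening in mm.
Only numpy, scipy, OpenCV 4.12 (cv2) and the standard library are available. Lean on these libraries where they do the work, as an engineer would, in place of code of your own. Each camera call takes 0.05 s, during which the arm holds its last target.

### The job

Slide the loose half of the casting form square up against the rubber seals of the fixed half, with the cam lock still open. Then swing the cam's lever clockwise, about half a turn, until its hook has drawn the joint snug: stop where the lever has gone firmly stiff, for a slack joint leaks and forcing it further overloads the bolt. Let go and leave it locked, without disturbing the other things on the bench.

Things in the scene. Friction and masses are not known exactly. Their poses are not given: they have to be found in the camera images.
- form: fixed half of the casting form, screwed down: 216 x 244 x 12 mm plywood board with a red-brown 87 x 232 mm block on it (its top 52 mm above the bench), two half-hexagon cavities and between them a 72 mm wide well with the cam lock. Origin: underside of the board, middle of the joint face; x from the joint face into the fixed half (the way home), y along the joint. The board reaches 128 mm to -x
- form_face (a point): middle of the fixed half's joint face, 32 mm above the bench; axes as the form's. Round each cavity a black rubber seal stands 2.5 to 7.5 mm proud of this face (it differs from start to start) and gives about 1 mm under the right load. Near each end of the face an upright 12 mm wide groove, its outer side flared at the mouth, takes a key of the loose half
- half_face (a point): middle of the loose half's joint face, 20 mm above its underside; x points out of the face, parallel to the form's x when square. The loose half (0.5 to 0.8 kg), a red-brown 75 x 232 x 40 mm block, slides on the waxed board; it starts 25 to 45 mm short of the joint, up to 5 mm sideways, 0.05 rad askew. Half-round keys 98 mm either side stand 12 mm out of its face. Against the seals the faces are 2.5 to 7.5 mm apart
- half_grip (a point): where to grip the loose half: in the wooden rib on top of it, along its y, 14 mm thick (along x), 64 mm long, 32 mm high; the point is midway along the rib, 22 mm above the half's top face, 10 mm below the rib's top and 45 mm behind its joint face; axes as half_face
- bolt_ball (a point): centre of the bolt's brass ball head, 9 mm across, on a flat steel tongue 29 mm ahead of the middle of the loose half's joint face. It enters the open mouth of the cam's hook; the hook takes it if the joint faces are then less than 11 mm apart
- cam (a joint): turn of the cam in rad, growing clockwise seen from above. At 0 (start -0.2 to 0.2) the hook's mouth is open towards the loose half and the lever points 1.83 rad counter-clockwise of the form's x; from about 0.5 on the hook passes behind the ball, and the half can no longer enter. The lever stays where it is left. Stop only at 4.05, past tight
- cam_axis (a point): point on the cam's upright axis, 42 mm behind the form's joint face, 77 mm above the bench. The spiral steel hook lies 41 mm below it. Turning idle takes about 0.1 N m. The hook first bears on the ball somewhere between 2.2 and 3.6 rad, as the seal has it; from there the torque in motion climbs 0.1 to 0.15 N m per 0.1 rad. Held still, friction takes up part of the torque
- lever_grip (a point): point on the cam's black lever, on its centre line, 50 mm out from the cam's axis and 77 mm above the bench: where to push or pinch it. The lever is 11 mm thick, from 57 to 85 mm above the bench, and ends in a red round end 67 mm out. Snug is a push of about 11 N square to the lever here, in slow motion (0.55 N m); under 8 N the joint is slack, over 15 N it is too tight and the bolt overloaded

How it is judged (in metres and radians):
On the way, in this order (a step that is already met when the one before it is completed fails the run):
1. the loose half is slid up against the seals, square, with the cam still open (x of half_face in the frame of form above -0.009 m and angle between the x axis of half_face and the x axis of form, either way round below 0.04 rad and value of joint cam below 0.5 rad), for 0.2 s.
2. the hook has passed behind the bolt's head, the loose half still in place (value of joint cam above 1.3 rad and x of half_face in the frame of form above -0.0105 m), for 0.1 s.
At the end, for the whole second after the job is handed in: the cam is turned past 2.0 rad, its hook pulls on the bolt's head with 19 to 44 N, the loose half lies flat and square to the fixed half within 0.03 rad, at rest (value of joint cam above 2 rad and contact force between bolt_head and form between 19 and 44 N and angle between the x axis of half_face and the x axis of form, either way round below 0.03 rad and angle between half_face's own z axis and vertical below 0.03 rad and linear speed of half below 0.01 m/s); the robot touches nothing.
It fails at once if the bolt is overloaded (over 60 N on its head) (contact force between bolt_head and form above 60 N).
It fails at once if a thing standing by is moved more than 20 mm (distance of any of cast_lump, tub_2 from where it was at the start of the episode above 0.02 m).
It also fails if it takes over 56 s, if anything falls off the work surface, if the arm or the gripper's body presses on something with over 40 N, if the wrist force passes 120 N, or if a joint passes its speed limit or range.

## Working session

There is one attempt and no reset: what is moved stays moved. The work goes in short steps, Python scripts to look and compute and a shell command to move; the robot and the scene stay as the last step left them, time stands still between calls to the robot, and variables do not carry over. Pictures are saved under pics/ and viewed, and the job is handed in when it is done.

```bash
ls; mkdir -p pics; python3 - <<'E'
from bench import *
import cv2, numpy as np
s=sense(); print(s)
for n in("scene","top"):
    d=snapshot(n); cv2.imwrite(f"pics/{n}0.png",d["frame"][:,:,::-1]); print(np.round(d["intrinsics"],2).tolist(),np.round(d["extrinsics"],4).tolist(), [k for k in d])
E
```

```text
pics
{'time': 0.0, 'joint_pos': array([ 7.17118100e+01,  7.51423479e+00,  8.53288633e+01, -1.15310003e-03,
        8.72601759e+01, -4.89453315e+00]), 'qd': array([-0.00078173,  0.11093744, -0.07265819,  0.02930717, -0.03855917,
       -0.03319955]), 'joint_efforts': array([ 2.66584226e-03, -5.69408834e+01, -5.00549591e+01,  1.08050128e-05,
        1.49672624e-02,  4.32974147e-06]), 'tool_pos': array([138.81570304, 583.16988084, 230.25750555]), 'tcp_rot': array([-1.79897004e+02, -7.66404438e-03,  1.66606392e+02]), 'ft_force': array([-0.62284042,  0.24558462,  0.79145151]), 'wrist_torque': array([-0.04761816,  0.01465485,  0.03757885]), 'finger_gap': 85.37161715514712}
[[408.58, 0.0, 319.39], [0.0, 408.58, 198.24], [0.0, 0.0, 1.0]] [[0.8161, 0.4573, -0.3532, 176.892], [-0.5778, 0.6416, -0.5044, -759.2643], [-0.004, 0.6158, 0.7879, 750.1837], [0.0, 0.0, 0.0, 1.0]] ['frame', 'intrinsics', 'extrinsics']
[[378.58, 0.0, 322.42], [0.0, 378.58, 199.6], [0.0, 0.0, 1.0]] [[0.0131, 0.9958, -0.0901, 413.3158], [-0.9999, 0.0125, -0.0071, -321.5127], [-0.006, 0.0902, 0.9959, 932.9741], [0.0, 0.0, 0.0, 1.0]] ['frame', 'intrinsics', 'extrinsics']
```

View pics/scene0.png

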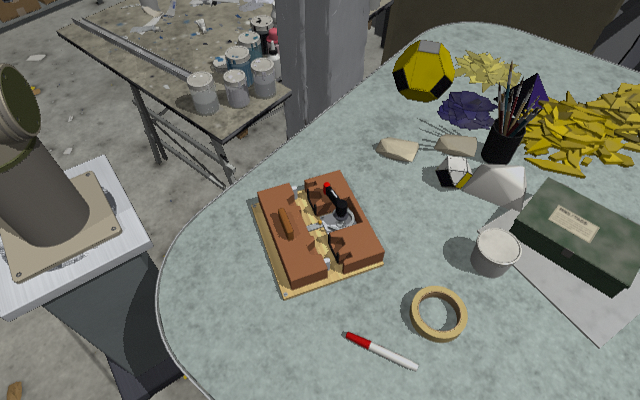

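View pics/top0.png

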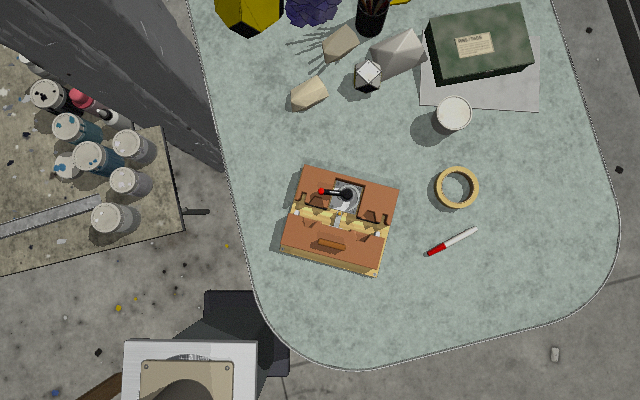

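The scene view shows the form at about (320,235), with the loose half to the left and the rib at (286,222). In the top view the form is at (340,220), the rib at (330,243), and the lever runs from the hub (346,195) to its red end (321,191). I'll zoom in on both.

```bash
python3 - <<'E'
import cv2
a=cv2.imread("pics/top0.png")[150:285,265:415]; cv2.imwrite("pics/top0z.png",cv2.resize(a,None,fx=4,fy=4,interpolation=cv2.INTER_CUBIC)[:600,:800])
a=cv2.imread("pics/scene0.png")[165:305,240:400]; cv2.imwrite("pics/scene0z.png",cv2.resize(a,None,fx=4,fy=4,interpolation=cv2.INTER_CUBIC))
E
```

```text
(no output)
```

View pics/top0z.png

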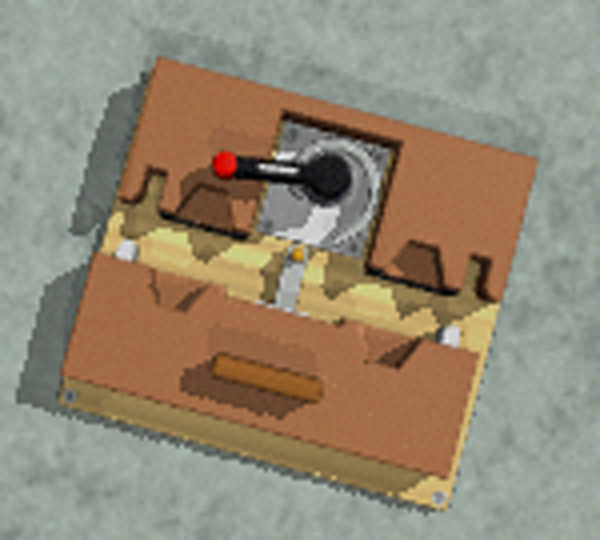

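View pics/scene0z.png

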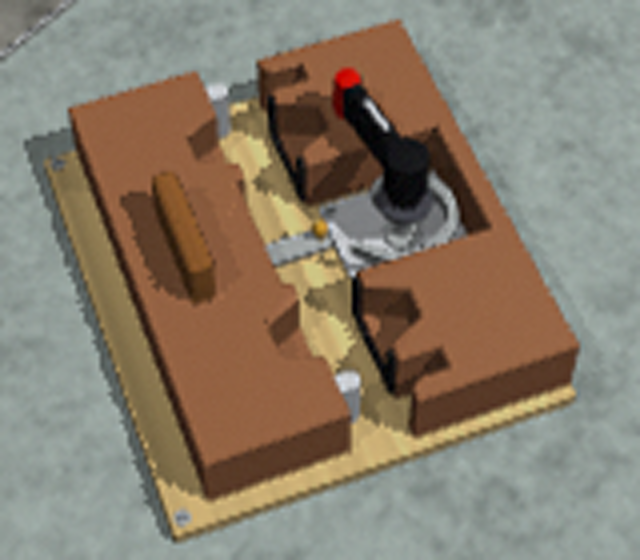

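```bash
cat > h.py <<'E'
import numpy as np, cv2
from bench import *
def ray(d,uv):
    K=d["intrinsics"];E=d["extrinsics"]
    uv=np.atleast_2d(np.float64(uv)); p=np.c_[(uv[:,0]-K[0,2])/K[0,0],-(uv[:,1]-K[1,2])/K[1,1],-np.ones(len(uv))]
    return E[:3,3],p@E[:3,:3].T
def onz(d,uv,z):
    o,r=ray(d,uv); t=(z-o[2])/r[:,2]; return o+r*t[:,None]
def proj(d,P):
    K=d["intrinsics"];E=d["extrinsics"];c=(np.atleast_2d(P)-E[:3,3])@E[:3,:3]
    return np.c_[K[0,0]*c[:,0]/-c[:,2]+K[0,2],K[1,1]*-c[:,1]/-c[:,2]+K[1,2]]
E
python3 - <<'E'
from h import *
for n,(x0,y0,x1,y1) in (("top",(265,150,415,285)),("scene",(240,165,400,305))):
    d=snapshot(n); f=d["frame"]; hsv=cv2.cvtColor(f,cv2.COLOR_RGB2HSV)
    if n=="top": print(hsv[170,310],hsv[180,385],hsv[230,300],hsv[244,330],hsv[265,370],hsv[203,290])
    m=cv2.inRange(hsv,(4,90,90),(10,200,255)) if n=="top" else cv2.inRange(hsv,(3,90,80),(11,200,255))
    M=np.zeros_like(m);M[y0:y1,x0:x1]=m[y0:y1,x0:x1]
    cs,_=cv2.findContours(M,cv2.RETR_EXTERNAL,cv2.CHAIN_APPROX_NONE)
    v=cv2.resize(f[y0:y1,x0:x1,::-1].copy(),None,fx=4,fy=4,interpolation=cv2.INTER_NEAREST)
    for c in cs:
        if cv2.contourArea(c)<150: continue
        a=cv2.approxPolyDP(cv2.convexHull(c),1.5,True)[:,0]
        print(n,cv2.contourArea(c),a.tolist()); print(np.round(onz(d,a,52)).tolist())
        cv2.polylines(v,[(((a-[x0,y0])*4)+2).astype(np.int32)],True,(255,0,0),1)
    cv2.imwrite(f"pics/m_{n}.png",v)
    h=cv2.inRange(hsv,(0,180,150),(3,255,255))|cv2.inRange(hsv,(176,180,150),(180,255,255)); h[:y0]=0;h[y1:]=0;h[:,:x0]=0;h[:,x1:]=0
    mm=cv2.moments(h,True); 
    if mm["m00"]: u=(mm["m10"]/mm["m00"],mm["m01"]/mm["m00"]); print("red",mm["m00"],u,onz(d,u,84))
    r=cv2.inRange(hsv,(9,150,90),(18,255,200));r[:y0]=0;r[y1:]=0;r[:,:x0]=0;r[:,x1:]=0
    for c in cv2.findContours(r,cv2.RETR_EXTERNAL,cv2.CHAIN_APPROX_NONE)[0]:
        if cv2.contourArea(c)>15: print("rib?",cv2.contourArea(c),cv2.minAreaRect(c),onz(d,cv2.minAreaRect(c)[0],84).round(1))
E
```

```text
[ 11 142 165] [ 60  14 150] [ 12 140 160] [ 15 195 145] [ 11 138 168] [68 11 91]
red 26.0 (321.0, 190.5) [[ 510.70537286 -311.95186528   84.        ]]
rib? 139.5 ((331.4999694824219, 244.49996948242188), (27.89044189453125, 7.191874980926514), 15.255118370056152) [[ 390. -337.   84.]]
scene 663.5 [[365, 217], [383, 249], [381, 260], [344, 272], [332, 243]]
[[539.0, -408.0, 52.0], [519.0, -489.0, 52.0], [499.0, -506.0, 52.0], [425.0, -485.0, 52.0], [445.0, -419.0, 52.0]]
scene 1141.5 [[291, 215], [300, 216], [327, 269], [326, 276], [294, 288], [277, 246], [278, 239]]
[[415.0, -314.0, 52.0], [429.0, -327.0, 52.0], [403.0, -461.0, 52.0], [392.0, -472.0, 52.0], [330.0, -457.0, 52.0], [352.0, -362.0, 52.0], [362.0, -349.0, 52.0]]
scene 398.5 [[289, 184], [294, 202], [288, 214], [267, 211], [263, 208], [258, 195], [261, 192]]
[[458.0, -240.0, 52.0], [439.0, -289.0, 52.0], [412.0, -308.0, 52.0], [380.0, -276.0, 52.0], [377.0, -264.0, 52.0], [386.0, -227.0, 52.0], [396.0, -224.0, 52.0]]
red 23.0 (326.2608695652174, 184.04347826086956) [[ 509.62198011 -309.93286955   84.        ]]
rib? 145.0 ((286.5517578125, 222.87930297851562), (32.86807632446289, 6.31364107131958), 68.19859313964844) [[ 387.  -345.5   84. ]]
```

View pics/m_top.png

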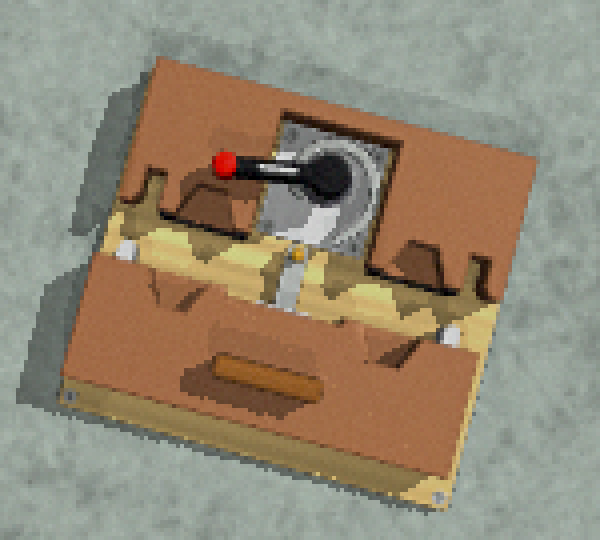

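View pics/m_scene.png

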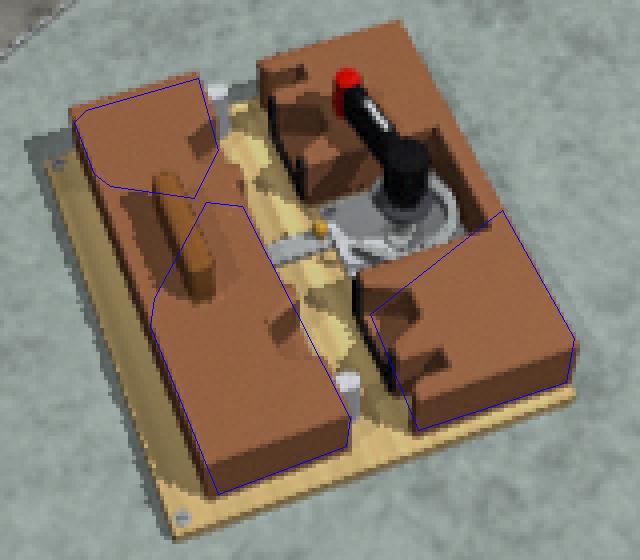

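```bash
python3 - <<'E'
from h import *
C={"top":((265,150),dict(FL=(157,58),FR=(537,157),NR=(498,303),NL=(118,205),JL=(103,253),JR=(481,352),RR=(450,478),RL=(62,375))),
"scene":((240,165),dict(FL=(400,22),FR=(578,348),NR=(413,400),NL=(259,63),JL=(198,73),JR=(352,422),RR=(205,466),RL=(70,108)))}
R={}
D={}
for n,((x0,y0),c) in C.items():
    d=snapshot(n);D[n]=d
    R[n]={k:onz(d,(x0+u/4-.5,y0+v/4-.5),52)[0] for k,(u,v) in c.items()}
for k in R["top"]: print(k,R["top"][k].round(1),R["scene"][k].round(1))
for n in R:
    r=R[n]; g=lambda a,b:(r[b]-r[a])[:2]
    for a,b in("FL FR,NL NR,FL NL,FR NR,JL JR,RL RR,JL RL,JR RR".split(",")[i].split() for i in range(8)):
        w=g(a,b);print(n,a,b,round(np.hypot(*w),1),round(np.degrees(np.arctan2(w[1],w[0])),2))
# triangulate each
for k in R["top"]:
    A=[];B=[]
    M=np.zeros((3,3));b=np.zeros(3)
    for n,((x0,y0),c) in C.items():
        o,r=ray(D[n],(x0+c[k][0]/4-.5,y0+c[k][1]/4-.5)); r=r[0]/np.linalg.norm(r);P=np.eye(3)-np.outer(r,r);M+=P;b+=P@o
    print(k,np.linalg.solve(M,b).round(1))
E
```

```text
FL [ 576.7 -270.1   52. ] [ 574.9 -271.9   52. ]
FR [ 520.8 -493.5   52. ] [ 516.6 -494.5   52. ]
NR [ 435.2 -470.4   52. ] [ 433.  -470.4   52. ]
NL [ 489.5 -248.8   52. ] [ 491.9 -250.6   52. ]
JL [ 461.3 -240.6   52. ] [ 460.  -236.9   52. ]
JR [ 406.8 -460.5   52. ] [ 402.2 -463.    52. ]
RR [ 334.6 -442.6   52. ] [ 332.6 -441.7   52. ]
RL [ 390.4 -218.4   52. ] [ 389.1 -217.3   52. ]
top FL FR 230.3 -104.07
top NL NR 228.2 -103.76
top FL NL 89.8 166.3
top FR NR 88.6 164.94
top JL JR 226.6 -103.92
top RL RR 231.1 -103.97
top JL RL 74.3 162.58
top JR RR 74.4 166.08
scene FL FR 230.1 -104.69
scene NL NR 227.5 -104.99
scene FL NL 85.8 165.61
scene FR NR 87.0 163.91
scene JL JR 233.3 -104.35
scene RL RR 231.4 -104.14
scene JL RL 73.6 164.5
scene JR RR 72.8 162.99
FL [ 577.1 -269.7   48.7]
FR [ 520.1 -493.5   47.6]
NR [ 434.4 -470.2   50.4]
NL [ 490.8 -249.5   51.4]
JL [ 459.8 -240.3   55.6]
JR [ 405.5 -460.8   45.5]
RR [ 333.6 -442.1   51.8]
RL [ 389.6 -218.    52.5]
```

```bash
python3 - <<'E'
from h import *
s=snapshot("scene");t=snapshot("top")
for uv in [(288,138),(307,125),(370,62),(160,280)]: print("scene",uv,onz(s,uv,0).round(),onz(s,uv,-700).round())
for uv in [(222,172),(190,10),(250,290),(160,125),(45,0),(0,40)]: print("top",uv,onz(t,uv,0).round(),onz(t,uv,-700).round(),onz(t,uv,400).round())
print(proj(s,[[580,0,z] for z in(0,200,300)]),proj(t,[[580,0,z] for z in (0,200,300)]))
cv2.imwrite("pics/sl.png",cv2.resize(s["frame"][:260,:400,::-1],None,fx=2,fy=2)[:600])
E
```

```text
scene (288, 138) [[562. -67.   0.]] [[ 922.  580. -700.]]
scene (307, 125) [[631. -54.   0.]] [[1056.  604. -700.]]
scene (370, 62) [[958.  73.   0.]] [[1686.  850. -700.]]
scene (160, 280) [[ 130. -263.    0.]] [[  87.  200. -700.]]
top (222, 172) [[564. -63.   0.]] [[ 677.  130. -700.]] [[ 499. -174.  400.]]
top (190, 10) [[988.  36.   0.]] [[1419.  304. -700.]] [[ 742. -117.  400.]]
top (250, 290) [[ 275. -142.    0.]] [[ 172.   -8. -700.]] [[ 335. -219.  400.]]
top (160, 125) [[682.  98.   0.]] [[ 883.  413. -700.]] [[567. -82. 400.]]
top (45, 0) [[1012.  416.    0.]] [[1461.  970. -700.]] [[755. 100. 400.]]
top (0, 40) [[902. 524.   0.]] [[1268. 1159. -700.]] [[692. 162. 400.]]
[[280.34412048 121.56940589]
 [273.58327728  56.48933961]
 [269.29498145  15.2100836 ]] [[196.93640344 165.25314038]
 [162.88391764 146.96019883]
 [138.00375254 133.59461345]]
```

View pics/sl.png

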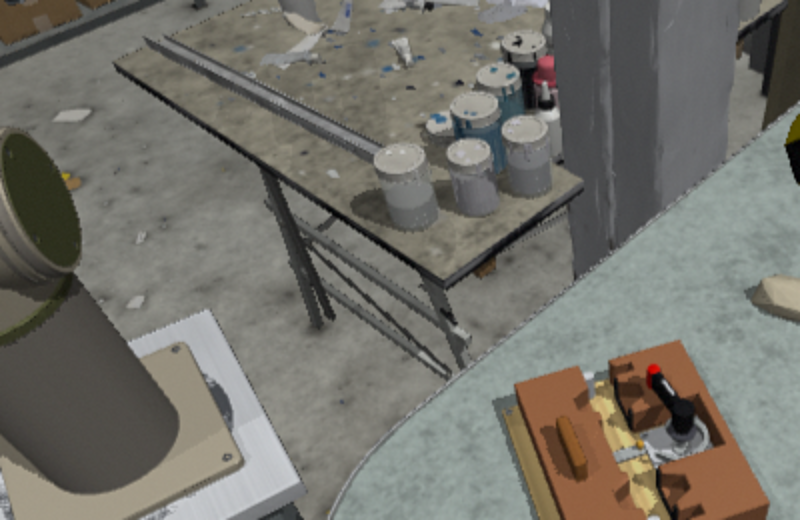

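```bash
python3 -m creep '{"translation":[[-20,-6,0],[-45,-14,-3],[-45,-14,-3],[-45,-14,-3],[-45,-14,-3],[-45,-14,-3],[-45,-14,-3],[-45,-14,-3],[-45,-14,-3],[-45,-14,-3]],"rotation":[[0,0,0.04],[0,0,0.085],[0,0,0.085],[0,0,0.085],[0,0,0.085],[0,0,0.085],[0,0,0.085],[0,0,0.085],[0,0,0.085],[0,0,0.085]],"claw":[85,80,70,60,50,50,50,50,50,50]}' 25
```

```text
time: 1.4
tool_pos: [410.0, 243.2, 258.5]
tcp_rot: [180.0, 0.0, 120.3]
ft_force: [1.4, -1.5, -0.1]
finger_gap: 49.9
```

```bash
python3 -m creep '{"translation":[[-45,-5,0],[-45,-5,0],[-45,-5,0],[-45,-5,0],[-45,-5,0],[-45,-5,0],[-45,-5,0],[-45,-5,0],[-20,0,0]],"rotation":[[0,0,0.097],[0,0,0.097],[0,0,0.097],[0,0,0.097],[0,0,0.097],[0,0,0.097],[0,0,0.097],[0,0,0.097],[0,0,0]],"claw":[50,50,50,50,50,50,50,50,50]}' 25
python3 - <<'E'
from h import *
s=sense();p=s["tool_pos"];y=np.radians(s["tcp_rot"][2]);print(p,s["tcp_rot"])
d=np.array([389.9,-338.3])-p[:2]
print("dx,dy tool",d@[np.cos(y),np.sin(y)],d@[np.sin(y),-np.cos(y)])
E
```

```text
time: 2.3
tool_pos: [432.4, -129.7, 258.4]
tcp_rot: [180.0, 0.1, 75.7]
ft_force: [1.3, 0.6, 0.1]
finger_gap: 50.1
[ 432.3791559  -129.70322421  258.43946608] [1.79984042e+02 6.23420767e-02 7.56641406e+01]
dx,dy tool -212.61934108415122 10.493300415748733
```

```bash
python3 -m creep '{"translation":[[-45,2,20],[-45,2,20],[-45,2,20],[-45,2,20],[-32,2,20],[0,0,10],[0,0,0]],"rotation":[[0,0,0],[0,0,0],[0,0,0],[0,0,0],[0,0,0],[0,0,0],[0,0,0]],"claw":[50,50,50,50,50,50,50]}' 25
python3 - <<'E'
from h import *
s=sense();p=s["tool_pos"];y=np.radians(s["tcp_rot"][2]);print(p,s["tcp_rot"],s["ft_force"])
d=np.array([389.9,-338.3])-p[:2]
print("dx,dy tool",d@[np.cos(y),np.sin(y)],d@[np.sin(y),-np.cos(y)])
f=snapshot("scene"); cv2.imwrite("pics/a.png",cv2.resize(f["frame"][120:320,200:440,::-1],None,fx=3,fy=3))
E
```

```text
time: 3.0
tool_pos: [390.6, -334.2, 146.2]
tcp_rot: [-179.8, -0.1, 75.9]
ft_force: [-0.4, 1.1, -0.1]
finger_gap: 49.9
[ 390.6394671  -334.16475904  146.23557519] [-1.79816825e+02 -1.34093962e-01  7.59134109e+01] [-0.3889862   1.1146475  -0.05988565]
dx,dy tool -4.190867587278489 0.289237404883074
```

View pics/a.png

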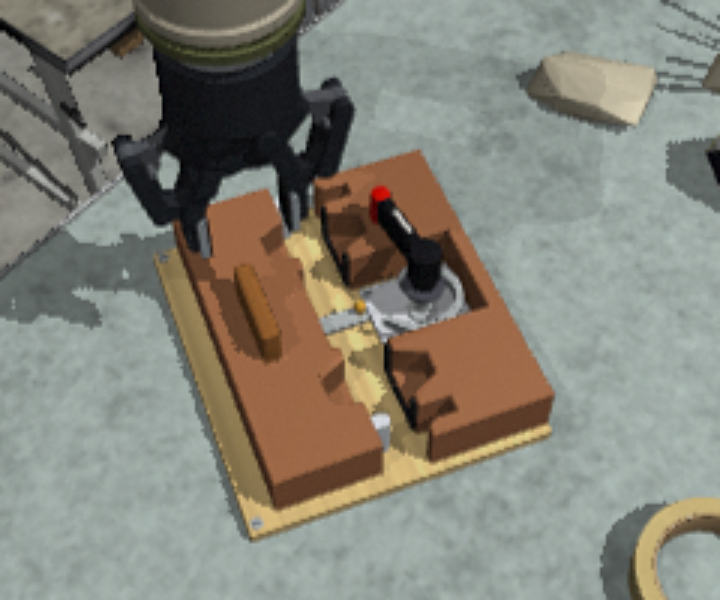

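The gripper hovers over the loose half with its jaws straddling the rib's line, and the rib is at (257,310) in the crop. Next I descend and grip.

```bash
python3 -m creep '{"translation":[[-2,0,30],[-2,0,30],[0,0,18],[0,0,9],[0,0,0],[0,0,0]],"rotation":[[0,0,0],[0,0,0],[0,0,0],[0,0,0],[0,0,0],[0,0,0]],"claw":[50,50,50,50,50,50]}' 25
python3 - <<'E'
from h import *
s=sense();p=s["tool_pos"];print(p,s["tcp_rot"],s["ft_force"],s["wrist_torque"])
f=snapshot("scene"); cv2.imwrite("pics/b.png",cv2.resize(f["frame"][120:320,200:440,::-1],None,fx=3,fy=3))
E
```

```text
time: 3.65
tool_pos: [392.0, -338.8, 62.9]
tcp_rot: [179.9, 0.1, 76.1]
ft_force: [0.5, -0.2, 0.3]
finger_gap: 49.8
[ 391.9658636  -338.84221688   62.86692032] [1.79897566e+02 6.21959663e-02 7.60725812e+01] [ 0.4524156  -0.19794818  0.29429546] [-0.05450363  0.0243411   0.01862848]
```

View pics/b.png

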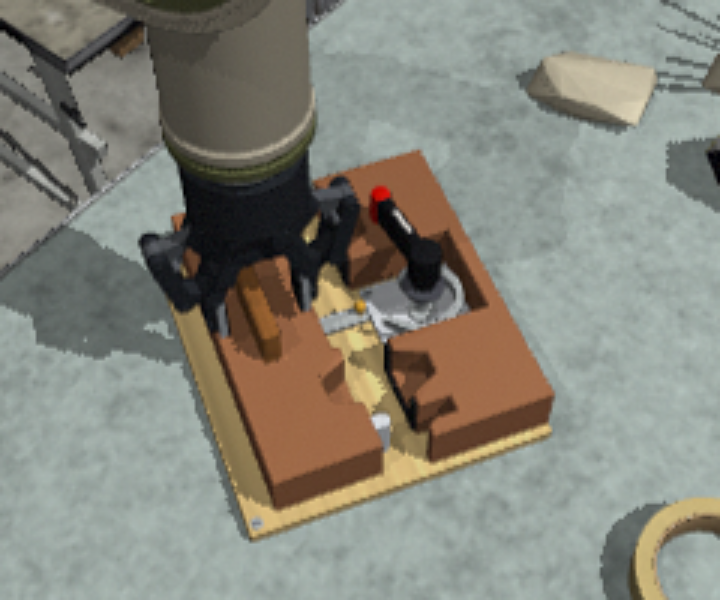

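```bash
python3 -m creep '{"translation":[[0,0,3],[0,0,0],[0,0,0],[0,0,0],[0,0,0],[0,0,0],[0,0,0]],"rotation":[[0,0,0],[0,0,0],[0,0,0],[0,0,0],[0,0,0],[0,0,0],[0,0,0]],"claw":[40,25,12,10,10,10,10]}' 40
python3 - <<'E'
from h import *
s=sense();p=s["tool_pos"];print(p,s["tcp_rot"],s["ft_force"],s["wrist_torque"],s["finger_gap"])
f=snapshot("scene"); cv2.imwrite("pics/c.png",cv2.resize(f["frame"][120:320,200:440,::-1],None,fx=3,fy=3))
f=snapshot("top"); cv2.imwrite("pics/ct.png",cv2.resize(f["frame"][150:285,265:415,::-1],None,fx=4,fy=4))
E
```

```text
time: 4.4
tool_pos: [391.0, -338.8, 58.7]
tcp_rot: [180.0, 0.0, 76.0]
ft_force: [-1.3, 0.4, 5.8]
finger_gap: 13.5
[ 391.03918853 -338.81576005   58.72703145] [1.79983971e+02 1.81920028e-02 7.60182128e+01] [-1.33511443  0.42505034  5.76884567] [0.2450239  0.2348181  0.04592837] 13.501909509326046
```

View pics/c.png

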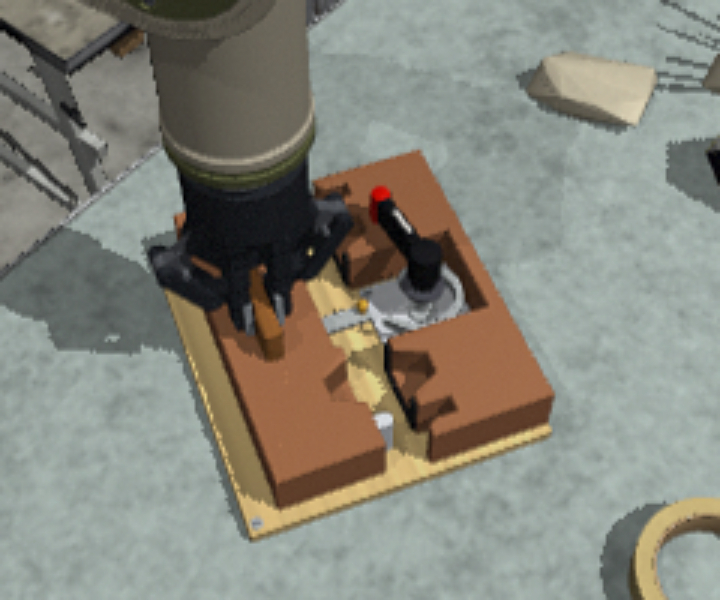

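View pics/ct.png

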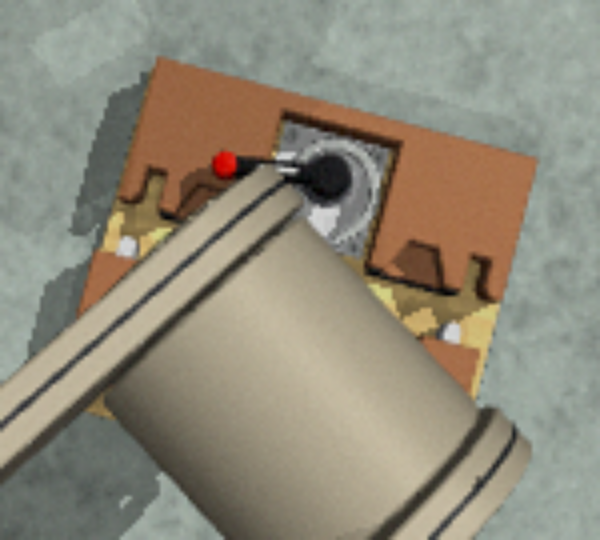

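```bash
python3 - <<'E'
import cv2,numpy as np
a=cv2.imread("pics/top0.png"); 
l=cv2.resize(a[185:230,285:325],None,fx=9,fy=9,interpolation=cv2.INTER_NEAREST)
r=cv2.resize(a[205:250,360:400],None,fx=9,fy=9,interpolation=cv2.INTER_NEAREST)
cv2.imwrite("pics/z2.png",np.hstack([l,r]))
a=cv2.imread("pics/scene0.png"); 
l=cv2.resize(a[175:215,285:325],None,fx=9,fy=9,interpolation=cv2.INTER_NEAREST)
r=cv2.resize(a[245:285,318:358],None,fx=9,fy=9,interpolation=cv2.INTER_NEAREST)
cv2.imwrite("pics/z3.png",np.hstack([l,r]))
E
```

```text
(no output)
```

View pics/z2.png

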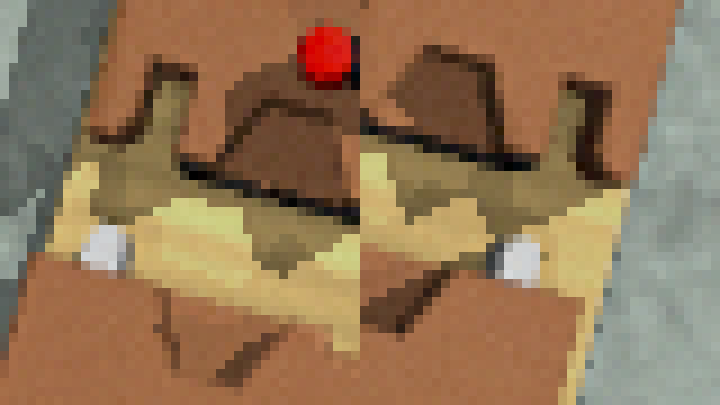

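View pics/z3.png

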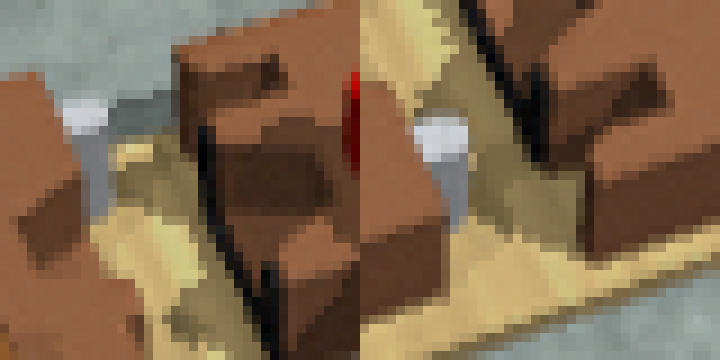

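```bash
python3 - <<'E'
from h import *
t=snapshot("top")
for th in(-14.3,-14.0):
    a=np.radians(th);u=np.array([np.cos(a),np.sin(a)]);v=np.array([-u[1],u[0]]);o=np.array([462.7,-360.5])
    for n,uv,z in(("GL",(303.7,191.7),52),("GR",(384.6,213.6),52),("KL",(296.4,211.7),50),("KR",(377.1,233.6),50),("red",(321,190.5),83)):
        p=onz(t,uv,z)[0];print(th,n,p.round(1),"form xy",((p[:2]-o)@u).round(1),((p[:2]-o)@v).round(1))
    for k,p in dict(FL=(576.7,-270.1),FR=(520.8,-493.5),NR=(435.2,-470.4),NL=(489.5,-248.8),JL=(461.3,-240.6),JR=(406.8,-460.5),RR=(334.6,-442.6),RL=(390.4,-218.4)).items(): print(k,((np.array(p)-o)@u).round(1),((np.array(p)-o)@v).round(1))
E
```

```text
-14.3 GL [ 511.  -271.1   52. ] form xy 24.8 98.6
-14.3 GR [ 462.1 -460.3   52. ] form xy 24.1 -96.8
-14.3 KL [ 464.1 -254.8   50. ] form xy -24.8 102.8
-14.3 KR [ 415.6 -443.1   50. ] form xy -25.3 -91.7
-14.3 red [ 510.8 -311.9   83. ] form xy 34.6 58.9
FL 88.1 115.8
FR 89.2 -114.5
NR 0.5 -113.3
NL -1.6 114.9
JL -31.0 115.8
JR -29.5 -110.7
RR -103.9 -111.2
RL -105.2 119.8
-14.0 GL [ 511.  -271.1   52. ] form xy 25.3 98.4
-14.0 GR [ 462.1 -460.3   52. ] form xy 23.6 -97.0
-14.0 KL [ 464.1 -254.8   50. ] form xy -24.3 102.9
-14.0 KR [ 415.6 -443.1   50. ] form xy -25.7 -91.6
-14.0 red [ 510.8 -311.9   83. ] form xy 34.9 58.8
FL 88.7 115.3
FR 88.5 -115.0
NR -0.1 -113.3
NL -1.0 114.9
JL -30.4 116.0
JR -30.0 -110.6
RR -104.4 -110.7
RL -104.5 120.4
```

```bash
python3 -m creep '{"translation":[[-1,1,0],[-1,2,0],[-1,3,0],[-1,3,0],[0,2,0],[0,1,0],[0,0,0]],"rotation":[[0,0,0],[0,0,0],[0,0,0],[0,0,0],[0,0,0],[0,0,0],[0,0,0]],"claw":[10,10,10,10,10,10,10]}' 40
python3 - <<'E'
from h import *
s=sense();p=s["tool_pos"];print(p,s["tcp_rot"],s["ft_force"],s["wrist_torque"],s["finger_gap"])
f=snapshot("scene")["frame"][:,:,::-1]
l=cv2.resize(f[175:225,280:330],None,fx=7,fy=7,interpolation=cv2.INTER_NEAREST)
r=cv2.resize(f[240:290,318:368],None,fx=7,fy=7,interpolation=cv2.INTER_NEAREST)
f=snapshot("top")["frame"][:,:,::-1]; cv2.imwrite("pics/d1.png",f)
cv2.imwrite("pics/ds.png",np.hstack([l,r]))
l=cv2.resize(f[185:230,285:325],None,fx=9,fy=9,interpolation=cv2.INTER_NEAREST)
r=cv2.resize(f[205:250,360:400],None,fx=9,fy=9,interpolation=cv2.INTER_NEAREST)
cv2.imwrite("pics/dt.png",np.hstack([l,r]))
E
```

```text
time: 5.25
tool_pos: [401.5, -345.7, 58.8]
tcp_rot: [-180.0, 0.0, 76.0]
ft_force: [-3.9, 0.5, 6.8]
finger_gap: 12.8
[ 401.46606272 -345.66376042   58.76441476] [-1.79978952e+02  2.44007772e-02  7.60167275e+01] [-3.86370362  0.45032889  6.81085602] [ 1.90731505e-01  5.94939937e-01 -2.42210134e-04] 12.803002489361011
```

View pics/ds.png

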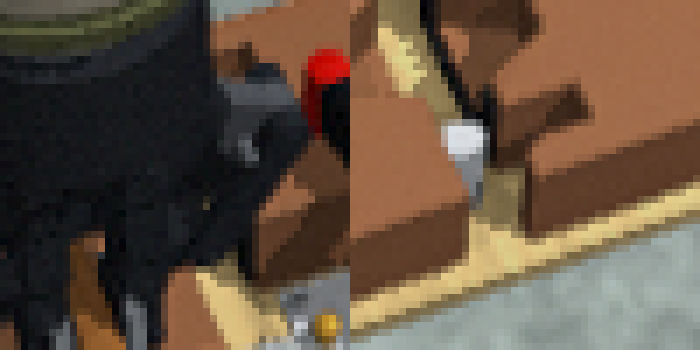

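View pics/dt.png

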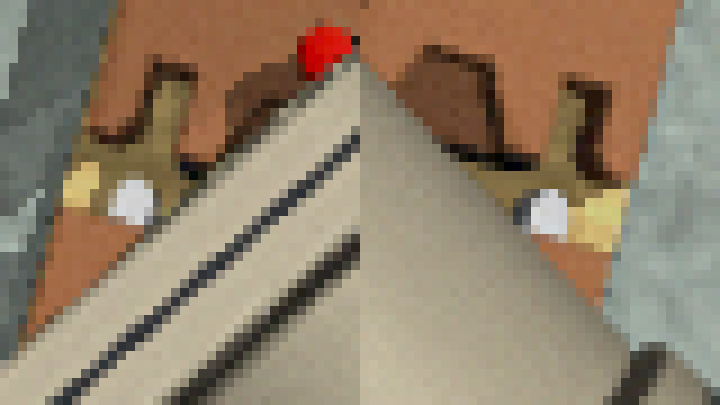

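Both keys now sit in front of their grooves: in the top view the left is at about (299,207) and the right at (381,228). I'll compute the lateral residual.

```bash
python3 - <<'E'
from h import *
t=snapshot("top");f=t["frame"];o=np.array([462.7,-360.5])
a=np.radians(-14.0);u=np.array([np.cos(a),np.sin(a)]);v=np.array([-u[1],u[0]])
def key(f,x0,y0,x1,y1):
    h=cv2.cvtColor(f,cv2.COLOR_RGB2HSV)[y0:y1,x0:x1]; m=cv2.inRange(h,(0,0,170),(180,35,255)); mm=cv2.moments(m,True); return (mm["m10"]/mm["m00"]+x0,mm["m01"]/mm["m00"]+y0),mm["m00"]
f0=cv2.imread("pics/top0.png")[:,:,::-1].copy()
print(key(f0,290,205,302,218),key(f0,370,228,384,240))
for F,b in((f0,((290,205,302,218),(370,228,384,240))),(f,((294,200,306,214),(376,222,386,234)))):
    for bb in b:
        uv,n=key(F,*bb);p=onz(t,uv,50)[0][:2]-o;print(uv,n,(p@u).round(1),(p@v).round(1))
E
```

```text
((296.05555555555554, 212.11111111111111), 18.0) ((377.52941176470586, 233.64705882352942), 17.0)
(296.05555555555554, 212.11111111111111) 18.0 -25.4 103.4
(377.52941176470586, 233.64705882352942) 17.0 -25.6 -92.6
(299.3529411764706, 207.05882352941177) 17.0 -12.0 99.1
(380.5, 228.22222222222223) 18.0 -11.7 -96.2
```

```bash
python3 -m creep '{"translation":[[-0.6,1,0],[0,1.5,0],[0,1.5,0],[0,1.5,0],[0,1,0],[0,0,0]],"rotation":[[0,0,0],[0,0,0],[0,0,0],[0,0,0],[0,0,0],[0,0,0]],"claw":[10,10,10,10,10,10]}' 40
python3 - <<'E'
from h import *
s=sense();F=s["ft_force"];a=np.radians(-14.0);u=np.array([np.cos(a),np.sin(a)]);v=np.array([-u[1],u[0]])
p=s["tool_pos"][:2]-[462.7,-360.5];print("half x,y",p@u+45,p@v,"Fu,Fv,Fz",F[:2]@u,F[:2]@v,F[2],s["wrist_torque"],s["tcp_rot"])
E
```

```text
time: 6.0
tool_pos: [407.6, -347.8, 58.8]
tcp_rot: [-180.0, 0.0, 76.0]
ft_force: [-3.4, 1.5, 7.2]
finger_gap: 13.3
half x,y -11.53157662397993 -1.04315648032242 Fu,Fv,Fz -3.627666158923269 0.6705913447237615 7.170570078744416 [0.19123537 0.60314775 0.00977696] [-1.79978460e+02  2.60974826e-02  7.60146520e+01]
```

```bash
cat > st.py <<'E'
from h import *
s=sense();F=s["ft_force"];a=np.radians(-14.0);u=np.array([np.cos(a),np.sin(a)]);v=np.array([-u[1],u[0]])
p=s["tool_pos"][:2]-[462.7,-360.5];print("half x,y",(p@u+45).round(2),(p@v).round(2),"Fu,Fv,Fz",(F[:2]@u).round(2),(F[:2]@v).round(2),F[2].round(2),s["wrist_torque"].round(2),s["tcp_rot"].round(2))
E
python3 -m creep '{"translation":[[0,1,0],[0,1,0],[0,0.5,0],[0,0,0]],"rotation":[[0,0,0],[0,0,0],[0,0,0],[0,0,0]],"claw":[10,10,10,10]}' 40; python3 st.py
```

```text
time: 6.4
tool_pos: [409.9, -348.4, 58.7]
tcp_rot: [-180.0, 0.0, 76.0]
ft_force: [-4.7, 0.7, 7.4]
finger_gap: 13.4
half x,y -9.18 -1.06 Fu,Fv,Fz -4.72 -0.43 7.39 [0.17 0.71 0.01] [-1.7997e+02  2.0000e-02  7.6010e+01]
```

```bash
python3 -m creep '{"translation":[[0,0.7,0],[0,0.8,0],[0,0,0]],"rotation":[[0,0,0],[0,0,0],[0,0,0]],"claw":[10,10,10]}' 40; python3 st.py
```

```text
time: 6.7
tool_pos: [411.4, -348.8, 58.8]
tcp_rot: [-180.0, 0.0, 76.0]
ft_force: [-4.3, 0.8, 6.2]
finger_gap: 13.2
half x,y -7.63 -1.09 Fu,Fv,Fz -4.38 -0.32 6.19 [0.2  0.68 0.01] [-1.7997e+02  3.0000e-02  7.6010e+01]
```

```bash
python3 -m creep '{"translation":[[0,0.7,0],[0,0.8,0],[0,0,0]],"rotation":[[0,0,0],[0,0,0],[0,0,0]],"claw":[10,10,10]}' 40; python3 st.py;  python3 -m creep '{"translation":[[0,0.5,0],[0,0.5,0],[0,0,0]],"rotation":[[0,0,0],[0,0,0],[0,0,0]],"claw":[10,10,10]}' 40; python3 st.py
```

```text
time: 7.0
tool_pos: [412.8, -349.2, 58.8]
tcp_rot: [-180.0, 0.0, 76.0]
ft_force: [-4.3, 0.8, 7.5]
finger_gap: 12.8
half x,y -6.15 -1.08 Fu,Fv,Fz -4.36 -0.23 7.54 [ 0.19  0.65 -0.03] [-1.7997e+02  3.0000e-02  7.6010e+01]
time: 7.3
tool_pos: [413.8, -349.4, 58.8]
tcp_rot: [-180.0, 0.0, 76.0]
ft_force: [-4.4, 0.6, 6.6]
finger_gap: 13.0
half x,y -5.17 -1.1 Fu,Fv,Fz -4.38 -0.5 6.62 [0.2  0.72 0.04] [-1.7997e+02  3.0000e-02  7.6010e+01]
```

```bash
python3 -m creep '{"translation":[[0,0.5,0],[0,0.5,0],[0,0,0]],"rotation":[[0,0,0],[0,0,0],[0,0,0]],"claw":[10,10,10]}' 40; python3 st.py;  python3 -m creep '{"translation":[[0,0.5,0],[0,0.3,0],[0,0,0]],"rotation":[[0,0,0],[0,0,0],[0,0,0]],"claw":[10,10,10]}' 40; python3 st.py
```

```text
time: 7.6
tool_pos: [414.7, -349.6, 58.8]
tcp_rot: [-180.0, 0.0, 76.0]
ft_force: [-4.4, 1.1, 6.6]
finger_gap: 13.4
half x,y -4.19 -1.08 Fu,Fv,Fz -4.5 0.04 6.56 [ 0.2   0.68 -0.01] [-1.7997e+02  3.0000e-02  7.6010e+01]
time: 7.9
tool_pos: [415.5, -349.8, 58.8]
tcp_rot: [-180.0, 0.0, 76.0]
ft_force: [-4.1, 1.2, 7.9]
finger_gap: 13.4
half x,y -3.42 -1.08 Fu,Fv,Fz -4.23 0.22 7.93 [0.16 0.68 0.03] [-1.7997e+02  3.0000e-02  7.6010e+01]
```

```bash
python3 - <<'E'
from h import *
f=snapshot("scene")["frame"][:,:,::-1]; cv2.imwrite("pics/e.png",cv2.resize(f[150:310,240:400],None,fx=3.6,fy=3.6,interpolation=cv2.INTER_CUBIC))
f=snapshot("top")["frame"][:,:,::-1]; cv2.imwrite("pics/et.png",cv2.resize(f[150:285,265:415],None,fx=4,fy=4,interpolation=cv2.INTER_CUBIC))
E
```

```text
(no output)
```

View pics/e.png

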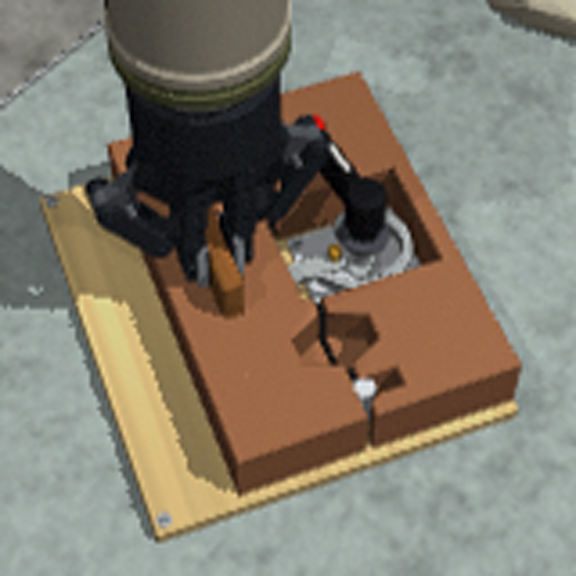

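View pics/et.png

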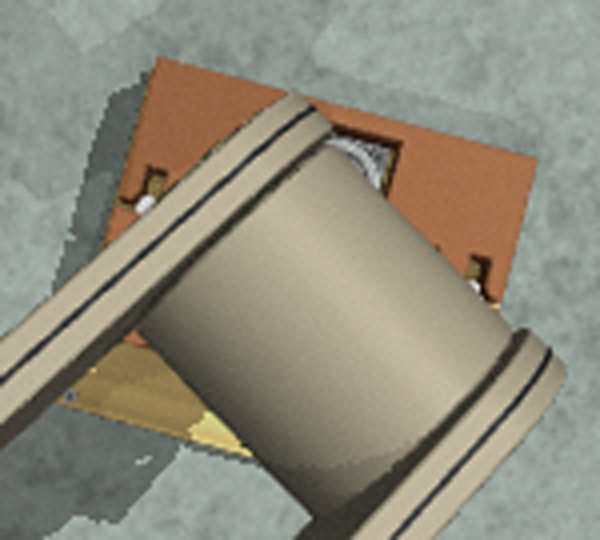

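The half is nearly home and square: the gap at scene crop (368,420) is a few mm, the ball at (335,253) is in the well, and both keys are in their grooves. I'll keep creeping in until the force rises.

```bash
for i in 1 2; do python3 -m creep '{"translation":[[0,0.4,0],[0,0.3,0],[0,0,0]],"rotation":[[0,0,0],[0,0,0],[0,0,0]],"claw":[10,10,10]}' 40 >/dev/null; python3 st.py; done
```

```text
half x,y -2.7 -1.08 Fu,Fv,Fz -3.99 0.06 8.23 [0.18 0.72 0.02] [-1.7997e+02  3.0000e-02  7.6010e+01]
half x,y -2.31 -1.06 Fu,Fv,Fz -7.0 -0.09 7.52 [ 0.27  0.97 -0.02] [-1.7993e+02  2.0000e-02  7.6010e+01]
```

```bash
for i in 1 2; do python3 -m creep '{"translation":[[0,0.3,0],[0,0.2,0],[0,0,0]],"rotation":[[0,0,0],[0,0,0],[0,0,0]],"claw":[10,10,10]}' 40 >/dev/null; python3 st.py; done
```

```text
half x,y -2.14 -1.0 Fu,Fv,Fz -7.8 0.95 9.68 [ 0.38  1.21 -0.13] [-1.7989e+02  1.0000e-02  7.6000e+01]
half x,y -1.92 -0.94 Fu,Fv,Fz -9.11 0.71 11.44 [ 0.48  1.4  -0.23] [-179.86   -0.     75.99]
```

```bash
python3 -m creep '{"translation":[[0,0,0],[0,0,0],[0,0,0],[0,0,-10],[0,0,-30],[0,-20,-40],[0,-45,-30],[0,-45,0],[0,-40,0],[0,0,0]],"rotation":[[0,0,0],[0,0,0],[0,0,0],[0,0,0],[0,0,0],[0,0,0],[0,0,0],[0,0,0],[0,0,0],[0,0,0]],"claw":[20,35,45,45,45,45,40,30,20,10]}' 40; python3 - <<'E'
from h import *
f=snapshot("scene")["frame"][:,:,::-1]; cv2.imwrite("pics/f.png",f);cv2.imwrite("pics/fz.png",cv2.resize(f[150:310,240:400],None,fx=3.6,fy=3.6,interpolation=cv2.INTER_CUBIC))
f=snapshot("top")["frame"][:,:,::-1]; cv2.imwrite("pics/ft.png",f); cv2.imwrite("pics/ftz.png",cv2.resize(f[150:285,265:415],None,fx=4,fy=4,interpolation=cv2.INTER_CUBIC))
E
```

```text
time: 10.2
tool_pos: [272.7, -313.5, 166.2]
tcp_rot: [-179.9, 0.0, 75.9]
ft_force: [-0.1, -0.7, 0.0]
finger_gap: 10.0
```

View pics/fz.png

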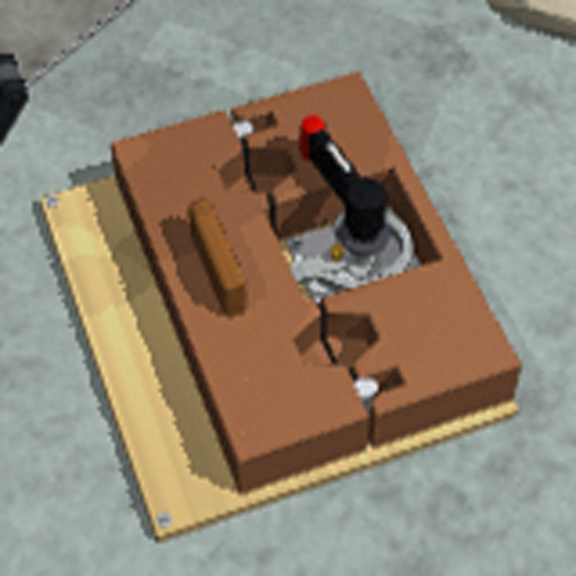

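View pics/ftz.png

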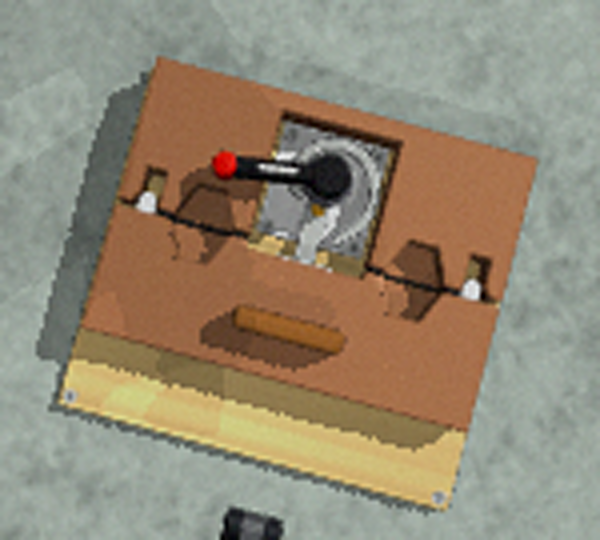

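```bash
python3 - <<'E'
from h import *
t=snapshot("top");s=snapshot("scene")
o=np.array([462.7,-360.5]);a=np.radians(-14.0);u=np.array([np.cos(a),np.sin(a)]);v=np.array([-u[1],u[0]])
def blk(d,x0,y0,x1,y1,lo,hi):
    h=cv2.cvtColor(d["frame"],cv2.COLOR_RGB2HSV);m=cv2.inRange(h,lo,hi);M=m*0;M[y0:y1,x0:x1]=m[y0:y1,x0:x1];return M
uvs={}
for n,d,b in(("top",t,(318,180,360,210)),("scene",s,(320,175,360,225))):
    m=blk(d,*b,(0,0,0),(180,255,48)); pts=np.argwhere(m)[:,::-1]; print(n,len(pts),pts.min(0),pts.max(0))
    r=blk(d,*b,(0,180,150),(4,255,255))|blk(d,*b,(175,180,150),(180,255,255)); q=np.argwhere(r)[:,::-1].mean(0); uvs[n]=q
M=np.zeros((3,3));bb=np.zeros(3)
for n,d in(("top",t),("scene",s)):
    c,r=ray(d,uvs[n]);r=r[0]/np.linalg.norm(r);P=np.eye(3)-np.outer(r,r);M+=P;bb+=P@c
print("red tri",np.linalg.solve(M,bb), uvs)
# hub: eyeballed knob-top centres (zoomed)
for n,d,uv in(("top",t,(265+329/4-.5,150+176/4-.5)),("scene",s,(240+371/3.6-.5,150+189/3.6-.5))):
    for z in(85,95,105): p=onz(d,uv,z)[0];print(n,z,p.round(1),((p[:2]-o)@u).round(1),((p[:2]-o)@v).round(1))
# gap: rear edge
for uv in((82,331),(467,431)): p=onz(t,(265+uv[0]/4-.5,150+uv[1]/4-.5),52)[0];print("rear",p.round(1),((p[:2]-o)@u).round(1),((p[:2]-o)@v).round(1))
print(sense()["joint_pos"].round(1),sense()["wrist_torque"].round(3),sense()["ft_force"].round(2))
E
```

```text
top 205 [318 180] [359 208]
scene 320 [320 186] [357 222]
red tri [ 510.45560662 -311.25266194   85.43826982] {'top': array([320.88, 190.2 ]), 'scene': array([326.54166667, 183.875     ])}
top 85 [ 504.5 -370.    85. ] 42.9 0.9
top 95 [ 503.4 -369.5   95. ] 41.7 1.2
top 105 [ 502.4 -368.9  105. ] 40.5 1.5
scene 85 [ 508.2 -368.9   85. ] 46.2 2.8
scene 95 [ 503.2 -374.8   95. ] 42.7 -4.1
scene 105 [ 498.2 -380.7  105. ] 39.3 -11.0
rear [ 415.9 -229.4   52. ] -77.1 115.9
rear [ 361.4 -452.4   52. ] -76.0 -113.7
[-55.8 -19.8 117.3   0.   82.4 -41.8] [-0.001 -0.004  0.021] [-0.02 -0.12  0.56]
```

```bash
python3 -m creep '{"translation":[[9.5,41.4,0],[9.5,41.4,0],[9.5,41.4,0],[9.5,41.4,0],[9.5,41.4,0],[0,0,0],[0,0,0],[0,0,0],[0,0,0],[0,0,0]],"rotation":[[0,0,0],[0,0,0],[0,0,0],[0,0,0],[0,0,0],[0,0,-0.142],[0,0,-0.142],[0,0,-0.142],[0,0,-0.142],[0,0,-0.142]],"claw":[0,0,0,0,0,0,0,0,0,0]}' 40
python3 -m creep '{"translation":[[0,0,0],[0,0,0],[0,0,0],[0,0,0],[0,0,0],[0,0,0],[0,0,0],[0,0,0]],"rotation":[[0,0,-0.142],[0,0,-0.142],[0,0,-0.142],[0,0,-0.142],[0,0,-0.142],[0,0,-0.142],[0,0,-0.142],[0,0,0]],"claw":[0,0,0,0,0,0,0,0]}' 40
cat > lv.py <<'E'
from h import *
s=sense();A=np.array([504.,-370.]);p=s["tool_pos"][:2]-A;y=np.radians(s["tcp_rot"][2])
x=np.array([np.cos(y),np.sin(y)]);yy=np.array([np.sin(y),-np.cos(y)]);F=s["ft_force"]
r=np.hypot(*p);th=np.arctan2(p[1],p[0]);lev=th-np.arcsin(16.5/r)
cam=(1.83-(lev+np.radians(14))+np.pi)%(2*np.pi)-np.pi
if cam<-1: cam+=2*np.pi
Mz=s["wrist_torque"][2]
tq=(p[0]*F[1]-p[1]*F[0])/1000+Mz
print("t",round(s["time"],2),"rel tool xy",(p@x).round(1),(p@yy).round(1),"z",s["tool_pos"][2].round(1),"yaw",s["tcp_rot"][2].round(1),"lever if touching",np.degrees(lev).round(1),"cam",cam.round(3),"F tool xy",(F[:2]@x).round(2),(F[:2]@yy).round(2),F[2].round(2),"Mz",Mz.round(3),"TORQUE",tq.round(3),"q6",s["joint_pos"][5].round(1))
E
python3 lv.py
```

```text
time: 11.4
tool_pos: [489.6, -318.2, 165.3]
tcp_rot: [-180.0, -0.0, 117.1]
ft_force: [-0.6, -0.6, 0.0]
finger_gap: 0.1
time: 12.2
tool_pos: [489.3, -318.3, 165.4]
tcp_rot: [180.0, -0.0, 173.9]
ft_force: [-0.3, -0.1, -0.4]
finger_gap: -0.3
t 12.2 rel tool xy 20.1 49.9 z 165.4 yaw 173.9 lever if touching 88.0 cam 0.05 F tool xy 0.3 -0.16 -0.43 Mz 0.008 TORQUE 0.026 q6 -121.9
```

```bash
python3 -m creep '{"translation":[[3,0,20],[3,0,35],[0,0,25],[0,0,12],[0,0,8],[0,0,0]],"rotation":[[0,0,0],[0,0,0],[0,0,0],[0,0,0],[0,0,0],[0,0,0]],"claw":[0,0,0,0,0,0]}' 40; python3 lv.py; python3 - <<'E'
from h import *
f=snapshot("scene")["frame"][:,:,::-1]; cv2.imwrite("pics/gz.png",cv2.resize(f[140:300,240:400],None,fx=3.6,fy=3.6,interpolation=cv2.INTER_CUBIC))
f=snapshot("top")["frame"][:,:,::-1]; cv2.imwrite("pics/gt.png",cv2.resize(f[150:285,265:415],None,fx=4,fy=4,interpolation=cv2.INTER_CUBIC))
E
```

```text
time: 12.8
tool_pos: [482.4, -317.7, 65.4]
tcp_rot: [180.0, -0.1, 173.6]
ft_force: [-0.2, -0.0, 0.1]
finger_gap: -0.4
t 12.8 rel tool xy 27.3 49.6 z 65.4 yaw 173.6 lever if touching 95.5 cam -0.081 F tool xy 0.16 -0.06 0.13 Mz 0.01 TORQUE 0.019 q6 -122.0
```

View pics/gz.png

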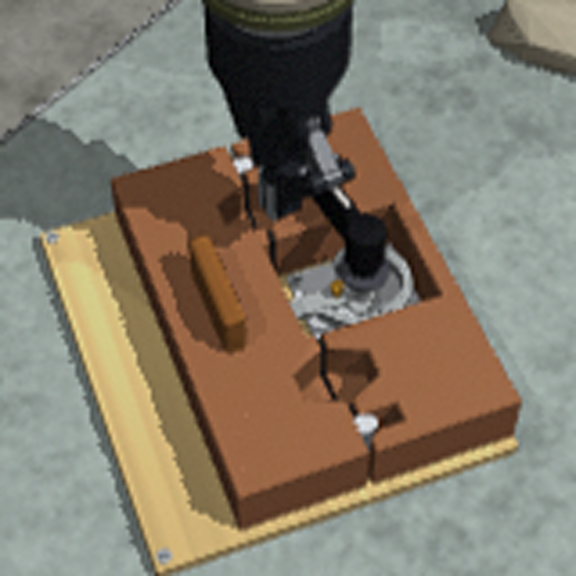

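View pics/gt.png

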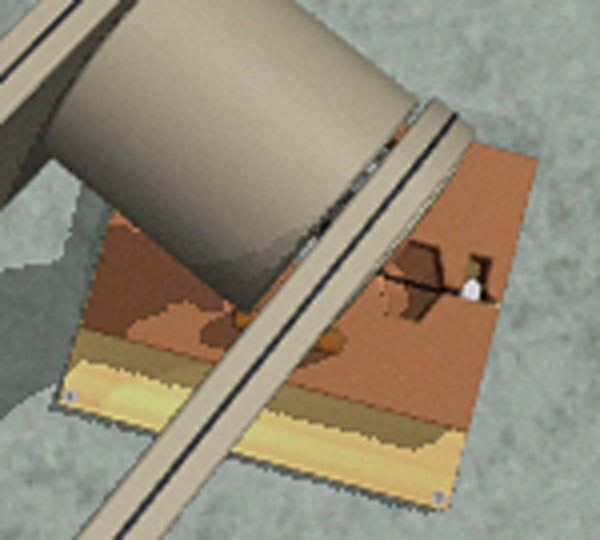

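The closed fingers, at about (285,190) in the crop, stand beside the lever on its counter-clockwise side without touching it. I'll ease them on.

```bash
python3 -m creep '{"translation":[[-3,0,0],[-3,0,0],[-2,0,0],[0,0,0]],"rotation":[[0,0,0],[0,0,0],[0,0,0],[0,0,0]],"claw":[0,0,0,0]}' 40 >/dev/null; python3 lv.py;  python3 -m creep '{"translation":[[-1.5,0,0],[-1.5,0,0]],"rotation":[[0,0,0],[0,0,0]],"claw":[0,0]}' 40 >/dev/null; python3 lv.py; python3 -m creep '{"translation":[[-1.5,0,0],[-1.5,0,0]],"rotation":[[0,0,0],[0,0,0]],"claw":[0,0]}' 40 >/dev/null; python3 lv.py
```

```text
t 13.3 rel tool xy 18.8 49.2 z 66.5 yaw 173.7 lever if touching 86.3 cam 0.08 F tool xy 0.26 -0.06 -0.28 Mz 0.018 TORQUE 0.032 q6 -121.7
t 13.5 rel tool xy 16.6 49.4 z 65.9 yaw 173.6 lever if touching 83.8 cam 0.123 F tool xy 2.75 0.37 0.69 Mz 0.055 TORQUE 0.185 q6 -121.6
t 13.7 rel tool xy 13.5 49.4 z 65.9 yaw 173.6 lever if touching 80.1 cam 0.187 F tool xy 2.61 -0.26 1.27 Mz -0.001 TORQUE 0.132 q6 -121.4
```

```bash
python3 -m creep '{"translation":[[-5,1.4,0],[-5.1,1.4,0],[-5.1,1.4,0],[-5.1,1.4,0],[-5.1,1.4,0]],"rotation":[[0,0,0.14],[0,0,0.12],[0,0,0.1],[0,0,0.1],[0,0,0.1]],"claw":[0,0,0,0,0]}' 40 >/dev/null; python3 lv.py
```

```text
t 14.2 rel tool xy 16.2 49.3 z 65.8 yaw 141.3 lever if touching 51.0 cam 0.696 F tool xy 1.5 0.26 1.23 Mz 0.015 TORQUE 0.085 q6 -87.8
```

```bash
python3 -m creep '{"translation":[[-5.1,1.5,0],[-5.1,1.4,0],[-5.1,1.4,0],[-5.1,1.4,0],[-5.1,1.4,0],[-5.1,1.4,0],[-5.1,1.4,0],[-5.1,1.4,0]],"rotation":[[0,0,0.1],[0,0,0.1],[0,0,0.1],[0,0,0.1],[0,0,0.1],[0,0,0.1],[0,0,0.1],[0,0,0.1]],"claw":[0,0,0,0,0,0,0,0]}' 40 >/dev/null; python3 lv.py; python3 - <<'E'
from h import *
f=snapshot("scene")["frame"][:,:,::-1]; cv2.imwrite("pics/hz.png",cv2.resize(f[120:300,240:420],None,fx=3.3,fy=3.3,interpolation=cv2.INTER_CUBIC))
E
```

```text
t 15.0 rel tool xy 15.9 50.4 z 65.8 yaw 95.5 lever if touching 4.8 cam 1.502 F tool xy 1.84 0.94 0.74 Mz 0.06 TORQUE 0.137 q6 -42.3
```

View pics/hz.png

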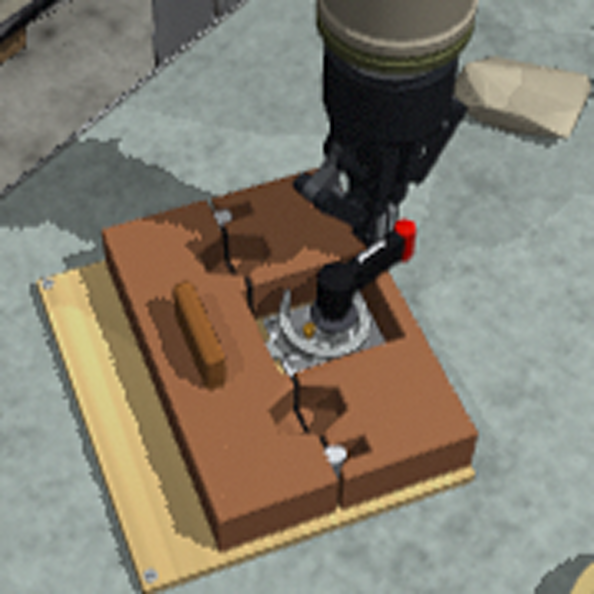

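The lever now points away, with its red end at (405,240). The hook is round the ball and the half is still home.

```bash
python3 -m creep '{"translation":[[-5.1,1.3,0],[-5.1,1.3,0],[-5.1,1.3,0],[-5.1,1.3,0],[-5.1,1.3,0],[-5.1,1.3,0]],"rotation":[[0,0,0.1],[0,0,0.1],[0,0,0.1],[0,0,0.1],[0,0,0.1],[0,0,0.1]],"claw":[0,0,0,0,0,0]}' 40 >/dev/null; python3 lv.py
for i in 1 2 3; do python3 -m creep '{"translation":[[-2.5,0.7,0],[-2.5,0.7,0]],"rotation":[[0,0,0.05],[0,0,0.05]],"claw":[0,0]}' 40 >/dev/null; python3 lv.py; done
```

```text
t 15.65 rel tool xy 15.8 50.4 z 65.9 yaw 61.3 lever if touching -29.6 cam 2.101 F tool xy 2.67 -0.79 0.28 Mz 0.026 TORQUE 0.173 q6 -10.1
t 15.85 rel tool xy 15.7 50.4 z 65.9 yaw 55.6 lever if touching -35.3 cam 2.202 F tool xy 2.88 0.66 -0.28 Mz 0.036 TORQUE 0.17 q6 -4.8
t 16.05 rel tool xy 15.8 50.4 z 65.9 yaw 49.9 lever if touching -40.8 cam 2.299 F tool xy 2.5 0.38 -0.11 Mz -0.005 TORQUE 0.114 q6 0.5
t 16.25 rel tool xy 15.9 50.3 z 65.9 yaw 44.2 lever if touching -46.5 cam 2.397 F tool xy 2.8 0.57 0.08 Mz 0.004 TORQUE 0.136 q6 5.8
```

```bash
for i in 1 2 3 4; do python3 -m creep '{"translation":[[-1.3,0.4,0],[-1.3,0.4,0],[-1.3,0.4,0]],"rotation":[[0,0,0.025],[0,0,0.025],[0,0,0.025]],"claw":[0,0,0]}' 40 >/dev/null; python3 lv.py; done
```

```text
t 16.55 rel tool xy 15.5 50.4 z 66.0 yaw 39.8 lever if touching -51.3 cam 2.481 F tool xy 1.88 -0.18 -2.26 Mz 0.007 TORQUE 0.104 q6 9.8
t 16.85 rel tool xy 15.1 50.5 z 66.0 yaw 35.5 lever if touching -56.1 cam 2.564 F tool xy 2.29 0.3 -2.16 Mz -0.058 TORQUE 0.053 q6 13.8
t 17.15 rel tool xy 14.9 50.5 z 66.0 yaw 31.2 lever if touching -60.6 cam 2.644 F tool xy 2.97 -0.14 -2.81 Mz 0.005 TORQUE 0.157 q6 17.8
t 17.45 rel tool xy 14.9 50.6 z 66.0 yaw 26.9 lever if touching -65.0 cam 2.72 F tool xy 2.52 -0.02 -0.55 Mz -0.051 TORQUE 0.077 q6 21.7
```

```bash
for i in 1 2 3 4 5; do python3 -m creep '{"translation":[[-1.3,0.4,0],[-1.3,0.4,0],[-1.3,0.3,0]],"rotation":[[0,0,0.028],[0,0,0.028],[0,0,0.028]],"claw":[0,0,0]}' 40 >/dev/null; python3 lv.py; done
```

```text
t 17.75 rel tool xy 15.3 50.5 z 66.0 yaw 22.0 lever if touching -69.4 cam 2.796 F tool xy 2.61 -0.42 -2.16 Mz -0.057 TORQUE 0.081 q6 26.2
t 18.05 rel tool xy 15.6 50.5 z 66.0 yaw 17.2 lever if touching -73.8 cam 2.873 F tool xy 2.15 -1.15 -1.36 Mz 0.004 TORQUE 0.13 q6 30.7
t 18.35 rel tool xy 16.0 50.5 z 66.1 yaw 12.4 lever if touching -78.2 cam 2.95 F tool xy 2.69 -0.58 -1.62 Mz 0.035 TORQUE 0.179 q6 35.2
t 18.65 rel tool xy 16.4 50.3 z 66.2 yaw 7.6 lever if touching -82.6 cam 3.027 F tool xy 2.99 -0.19 -1.26 Mz 0.078 TORQUE 0.231 q6 39.6
t 18.95 rel tool xy 16.7 50.1 z 66.2 yaw 2.8 lever if touching -87.0 cam 3.103 F tool xy 1.94 0.77 -1.47 Mz 0.004 TORQUE 0.088 q6 44.1
```

```bash
for i in 1 2 3; do python3 -m creep '{"translation":[[-1.3,0.4,0],[-1.3,0.3,0]],"rotation":[[0,0,0.025],[0,0,0.025]],"claw":[0,0]}' 40 >/dev/null; python3 lv.py; done
```

```text
t 19.15 rel tool xy 16.6 50.0 z 66.2 yaw -0.1 lever if touching -89.9 cam 3.155 F tool xy 3.29 2.33 -1.22 Mz 0.002 TORQUE 0.128 q6 46.8
t 19.35 rel tool xy 16.6 50.0 z 66.3 yaw -2.9 lever if touching -92.8 cam 3.205 F tool xy 3.61 3.44 -0.92 Mz 0.011 TORQUE 0.135 q6 49.5
t 19.55 rel tool xy 16.5 49.9 z 66.2 yaw -5.8 lever if touching -95.8 cam 3.257 F tool xy 4.01 2.86 -1.01 Mz -0.012 TORQUE 0.141 q6 52.1
```

```bash
for i in 1 2 3; do python3 -m creep '{"translation":[[-1.3,0.4,0],[-1.3,0.3,0]],"rotation":[[0,0,0.025],[0,0,0.025]],"claw":[0,0]}' 40 >/dev/null; python3 lv.py; done
```

```text
t 19.75 rel tool xy 16.5 49.8 z 66.3 yaw -8.7 lever if touching -98.7 cam 3.309 F tool xy 4.26 2.96 -2.13 Mz 0.013 TORQUE 0.177 q6 54.8
t 19.95 rel tool xy 16.4 49.8 z 66.3 yaw -11.5 lever if touching -101.6 cam 3.359 F tool xy 4.77 2.63 -1.48 Mz -0.011 TORQUE 0.183 q6 57.5
t 20.15 rel tool xy 16.4 49.8 z 66.3 yaw -14.4 lever if touching -104.5 cam 3.41 F tool xy 6.4 3.93 -2.31 Mz -0.032 TORQUE 0.223 q6 60.2
```

```bash
for i in 1 2 3; do python3 -m creep '{"translation":[[-1.3,0.6,0]],"rotation":[[0,0,0.025]],"claw":[0]}' 40 >/dev/null; python3 lv.py; done
```

```text
t 20.25 rel tool xy 16.4 49.8 z 66.3 yaw -15.8 lever if touching -105.9 cam 3.434 F tool xy 6.49 1.4 -3.18 Mz -0.071 TORQUE 0.229 q6 61.5
t 20.35 rel tool xy 16.5 49.9 z 66.3 yaw -17.3 lever if touching -107.3 cam 3.459 F tool xy 5.74 1.42 -1.68 Mz -0.058 TORQUE 0.205 q6 62.9
t 20.45 rel tool xy 16.5 49.9 z 66.3 yaw -18.7 lever if touching -108.7 cam 3.483 F tool xy 6.21 0.51 -2.1 Mz 0.025 TORQUE 0.326 q6 64.2
```

```bash
for i in 1 2 3 4; do python3 -m creep '{"translation":[[-1.3,0.5,0]],"rotation":[[0,0,0.025]],"claw":[0]}' 40 >/dev/null; python3 lv.py; done
```

```text
t 20.55 rel tool xy 16.5 49.8 z 66.3 yaw -20.1 lever if touching -110.1 cam 3.507 F tool xy 6.86 -0.61 -2.84 Mz -0.045 TORQUE 0.307 q6 65.5
t 20.65 rel tool xy 16.5 49.8 z 66.3 yaw -21.6 lever if touching -111.5 cam 3.532 F tool xy 7.73 -0.86 -1.88 Mz -0.064 TORQUE 0.335 q6 66.9
t 20.75 rel tool xy 16.6 49.8 z 66.3 yaw -23.0 lever if touching -112.9 cam 3.556 F tool xy 8.19 -1.91 -1.51 Mz -0.033 TORQUE 0.407 q6 68.2
t 20.85 rel tool xy 16.6 49.8 z 66.3 yaw -24.4 lever if touching -114.2 cam 3.579 F tool xy 8.11 -2.15 -2.15 Mz -0.041 TORQUE 0.399 q6 69.6
```

```bash
for i in 1 2 3; do python3 -m creep '{"translation":[[-1.2,0.3,0]],"rotation":[[0,0,0.025]],"claw":[0]}' 40 >/dev/null; python3 lv.py; done
```

```text
t 20.95 rel tool xy 16.8 49.8 z 66.3 yaw -25.8 lever if touching -115.5 cam 3.602 F tool xy 8.08 -1.49 -3.48 Mz -0.077 TORQUE 0.35 q6 71.0
t 21.05 rel tool xy 16.9 49.7 z 66.3 yaw -27.3 lever if touching -116.8 cam 3.624 F tool xy 9.4 -1.13 -4.0 Mz -0.069 TORQUE 0.417 q6 72.3
t 21.15 rel tool xy 17.0 49.7 z 66.3 yaw -28.7 lever if touching -118.1 cam 3.647 F tool xy 9.71 -1.43 -4.26 Mz -0.017 TORQUE 0.49 q6 73.7
```

```bash
for i in 1 2; do python3 -m creep '{"translation":[[-1.3,0.4,0]],"rotation":[[0,0,0.025]],"claw":[0]}' 40 >/dev/null; python3 lv.py; done
```

```text
t 21.25 rel tool xy 17.1 49.6 z 66.3 yaw -30.1 lever if touching -119.5 cam 3.671 F tool xy 10.19 -1.77 -3.91 Mz -0.1 TORQUE 0.436 q6 75.1
t 21.35 rel tool xy 17.1 49.7 z 66.3 yaw -31.6 lever if touching -120.9 cam 3.696 F tool xy 10.1 -3.41 -4.66 Mz -0.057 TORQUE 0.503 q6 76.4
```

```bash
for i in 1 2; do python3 -m creep '{"translation":[[-1.3,0.3,0]],"rotation":[[0,0,0.025]],"claw":[0]}' 40 >/dev/null; python3 lv.py; done
```

```text
t 21.45 rel tool xy 17.1 49.6 z 66.3 yaw -33.0 lever if touching -122.3 cam 3.72 F tool xy 11.11 -1.17 -4.16 Mz -0.044 TORQUE 0.527 q6 77.8
t 21.55 rel tool xy 17.3 49.6 z 66.3 yaw -34.4 lever if touching -123.6 cam 3.742 F tool xy 11.14 -1.2 -5.64 Mz -0.057 TORQUE 0.516 q6 79.2
```

```bash
python3 -m creep '{"translation":[[2,0,0],[4,0,0],[6,0,0],[0,0,-20],[0,0,-40],[0,0,-40],[0,0,-20],[0,0,0]],"rotation":[[0,0,0],[0,0,0],[0,0,0],[0,0,0],[0,0,0],[0,0,0],[0,0,0],[0,0,0]],"claw":[0,0,0,0,0,0,0,0]}' 40; python3 - <<'E'
from h import *
f=snapshot("scene")["frame"][:,:,::-1]; cv2.imwrite("pics/i.png",cv2.resize(f[120:300,220:420],None,fx=3.3,fy=3.3,interpolation=cv2.INTER_CUBIC))
f=snapshot("top")["frame"][:,:,::-1]; cv2.imwrite("pics/it.png",f)
E
```

```text
time: 22.35
tool_pos: [500.4, -429.0, 191.2]
tcp_rot: [179.9, -0.4, -34.3]
ft_force: [1.3, -1.1, 0.4]
finger_gap: -0.0
```

View pics/i.png

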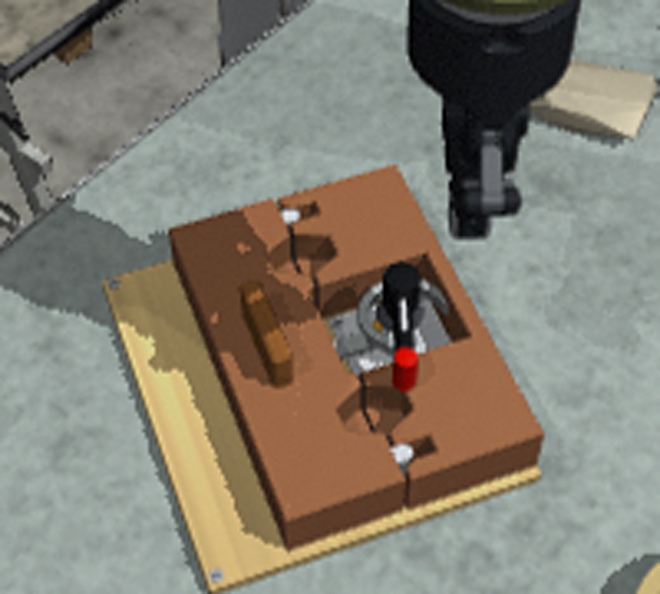

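View pics/it.png

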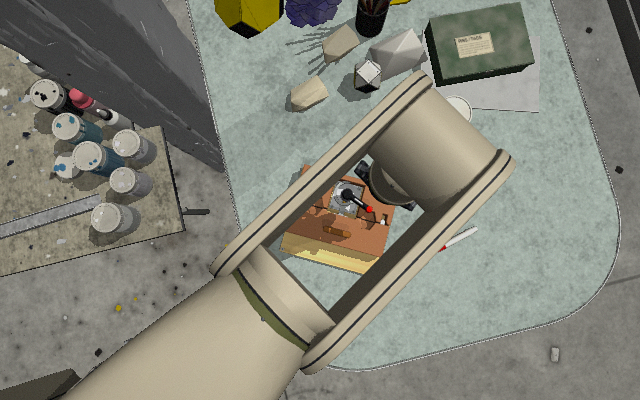

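```bash
python3 -m creep '{"translation":[[0,0,0],[0,0,0],[0,0,0]],"rotation":[[0,0,0],[0,0,0],[0,0,0]],"claw":[0,0,0]}' 40; python3 lv.py; python3 - <<'E'
from h import *
A=np.array([504,-370])
M=np.zeros((3,3));bb=np.zeros(3)
for n,b in(("top",(360,202,380,218)),("scene",(330,215,355,245))):
    d=snapshot(n);h=cv2.cvtColor(d["frame"],cv2.COLOR_RGB2HSV);m=cv2.inRange(h,(0,180,150),(4,255,255))|cv2.inRange(h,(175,180,150),(180,255,255));x0,y0,x1,y1=b
    q=np.argwhere(m[y0:y1,x0:x1])[:,::-1]+[x0,y0];uv=q.mean(0);p=onz(d,uv,85)[0];w=p[:2]-A;l=np.degrees(np.arctan2(w[1],w[0]));print(n,len(q),uv,p,np.hypot(*w),l,"cam",1.83-np.radians(l+14))
E
```

```text
time: 22.75
tool_pos: [498.0, -426.5, 184.4]
tcp_rot: [-180.0, 0.1, -34.3]
ft_force: [-1.1, 0.4, 0.4]
finger_gap: -0.0
t 22.75 rel tool xy 26.9 50.0 z 184.4 yaw -34.3 lever if touching -112.9 cam 3.556 F tool xy -1.17 0.26 0.4 Mz 0.047 TORQUE -0.019 q6 79.3
top 27 [369.11111111 208.51851852] [ 471.27098681 -420.40101662   85.        ] 60.09534741329301 -122.99856894415244 cam 3.7323839080374994
scene 30 [342.83333333 228.2       ] [ 469.49612951 -420.59248477   85.        ] 61.23819554489653 -124.29383005683194 cam 3.7549904791268016
```

```bash
python3 - <<'E'
from h import *
d=snapshot("scene");f=d["frame"][:,:,::-1]
cv2.imwrite("pics/jz.png",cv2.resize(f[165:285,265:395],None,fx=5,fy=5,interpolation=cv2.INTER_CUBIC))
E
```

```text
(no output)
```

View pics/jz.png

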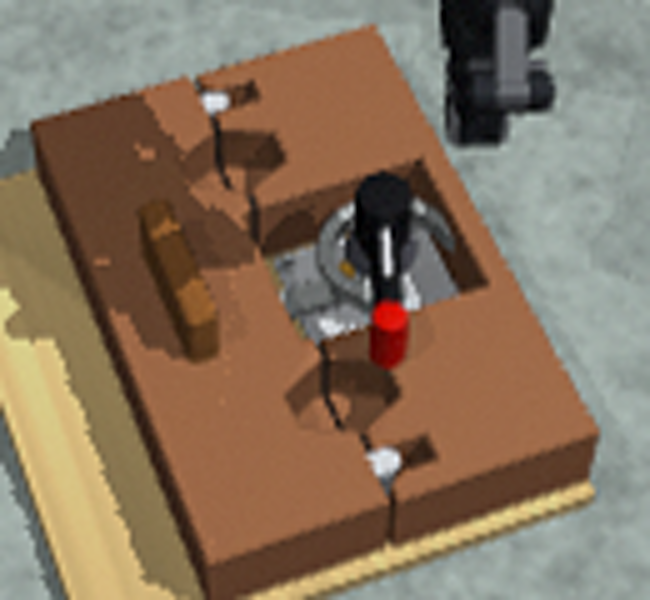

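The gap is narrow and even at both ends, (215,130) and (390,520). Both keys are in their grooves, the hook is round the ball, and the gripper is clear.

```bash
python3 -c "
from bench import *
print(hand_in())"
```

```text
the job is handed in; nothing more can be done
None
```

The joint is locked and the job is handed in, at about 23 s of the 56 s allowed; no verdict is reported.

**What I did:** I gripped the rib, squared the loose half, shifted it about 4.6 mm sideways and slid it onto the seals to about 9 N, with the cam still at about 0.13 rad. I then released it and swept the lever clockwise with the closed fingers. I stopped at about 3.74 rad, backed off and lifted clear.

**Last checks:**
- **Lever:** it stayed where I left it. The two cameras put the cam at 3.73 and 3.75 rad.
- **Joint:** by eye, the gap is narrow and even at both ends and both keys are in their grooves. I did not measure the final squareness.
- **Surroundings:** the gripper is clear of everything, and I saw nothing else disturbed.

**What disagreed or is uncertain:**
- **Snugness:** it rests on noisy readings. At the stop, the push measured about 11.1 N and the moment about the cam axis 0.52 to 0.53 N m, against the 0.55 N m wanted. The torque scattered by about 0.05 N m, and the force read about 1 N off with the tool in free air. I had no direct measure of the bolt pull.
- **Stiffening:** the torque climbed by about 0.09 N m per 0.1 rad, slightly below the stated 0.10 to 0.15.
- **Sideways offset:** the block corners gave about 3 mm and the keys about 4.6 mm before the slide. I moved 4 mm, measured again at the keys and added 0.6 mm.

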